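Edge a stone slab out of its rack and lay it on the cake box

ROBOT

A 7-joint arm with a two-finger parallel gripper is mounted at the origin on a cart in front of the work surface, level with it; the furniture and walls round the work are solid. World frame = base frame: x ahead of the robot, y to its left, z up, the work surface at z = 0. Lengths are in mm, angles in rad, forces in N, time in s.
With the tool pointing down it reaches from about 350 to 900 mm from the base axis. Payload 8.1 kg.
Tool frame: the origin (TCP) lies on the centre line of the jaws, within the pads' length; the fingertips stand 14 mm ahead of it and the grasp point (between the pads) lies 5 mm behind it; x points along the fingers, z is the direction in which the jaws open and shut, and the axes are right-handed (so a half turn about x gives the same grasp; the last joint's range is limited). The gripper opens to 85 mm and grips with 20 to 120 N. Pads are 22 mm wide; open, the fingers measure 114 mm over their backs; the gripper's body (76 mm by 85 mm) begins 54 mm behind the grasp point. The pads swing forward as they close: fully open they stand 13 mm farther back than shut.
Start: joints at [1.247, 0.434, 0.025, 1.573, -0.012, 1.134, -0.075], TCP at [136.856, -609.845, 245.323] pointing down, gripper open.
Joint ranges: [-2.62, 2.62], [-0.44, 2.09], [-1.27, 1.32], [0.08, 2.57], [-1.32, 4.46], [0.12, 2], [-2.74, 2.74]. Speed limits (rad/s): [2.22, 2.22, 3.01, 3.01, 3.14, 3.14, 3.14].

INTERFACE

Orientations are given as a rotation vector (axis times angle).
In Python, from cell import robot, eyes gives the robot as it stands.
- The arm moves only by the tool apply_moves, never from a script. Its argument "deltas" is a list of rows, each an object with "linear": the shift along the world's x, y, z in cm, a list of three; "roll": the turn about the world's z in units of 10 degrees (1.0 is 10 degrees); "fingers": the opening in per cent of the stroke, from 0 (shut) to 100 (fully open). In form: [{"linear": [dx, dy, dz], "roll": roll, "fingers": fingers}, ...]. A call has 1 to 12 rows; each row is the pose to reach, as a shift and turn from the pose commanded when the call began; what a row does not reach only later rows make up. A row lasts 1/8 s, in which the tool goes at most 62.5 mm and 10.7 degrees, less where a joint would pass 70% of its speed; a pose out of reach is approached as far as the arm can. A call with a gripper value outside its range is refused whole. The fingers move at their own pace and stop on an object; the grip force is fixed at half the most. Time passes only in rows, so rows that repeat a pose let the fingers close. It gives the time, the measured TCP pose, the force and the opening at its end, in the units of the state.
- robot.get_state(): the state, without advancing time (a new reading comes with each control period).
- eyes.read_camera(name): name is "side" or "top"; returns a dict with "color" (384x512x3 uint8, red, green, blue), "K" (3x3 intrinsics, pixels), "cam_to_world" (4x4, takes a point from camera to world coordinates). Camera axes: x right, y down, z forward; pixel columns grow to the right and rows downward; lengths in mm; the calibration is good to about 2 mm. A picture is of the moment at which its call begins. There is no depth.
- robot.finish_job(): hands the job in, once; it reports no verdict.
The state is a dict: "clock": time; "q": joint angles; "qvel": joint speeds; "joint_efforts": joint torques, N m; "tool_pos": TCP position; "tool_rot": TCP orientation; "force": force on the tool from outside, world axes, zero at the start; "ft_torque": the same for the moment, N m; "grip_width": finger opening in mm.
Only numpy, scipy, OpenCV 4.12 (cv2) and the standard library are available. Lean on these libraries where they do the work, as an engineer would, in place of code of your own. Each camera call takes 0.05 s, during which the arm holds its last target.

TASK

The stone serving slab lies between the rails of its low wooden rack, so its sides cannot be gripped there: press lightly on its top and edge it out through the rack's open end until about a third of it overhangs, without letting it tip out. Then let go, pinch the overhanging part by its two sides, lift the slab and lay it down gently, flat in the middle of the cake box's lid and lengthwise along the box. The slab is brittle and the box is thin, so never press or knock hard, and leave the other things on the table where they are.

Things in the scene. Friction and masses are not known exactly. Their poses are not given: they have to be found in the camera images.
- slab: polished stone serving slab, 150 (own x) x 56 (own y) x 10 to 19 mm (split stone: the thickness differs from slab to slab, so feel for its top), about 0.16 kg. Origin: centre of its underside. Its own x runs lengthwise from the front end (at the rack's open end) to the rear end. Fingertips pressed on its top with about 5 N draw it along.
- slab_front (a point): middle of the slab's front end face, 4 mm above its underside: slab frame (-75, 0, +4) mm. The slab tips out of the rack once its front overhangs by more than 75 mm, sooner if it is pressed outside the rack.
- rack: low wooden rack fixed on the table, 172 x 92 mm. Origin: on the table; x points from open to closed end. Channel floor 40 mm up, from the open end at x = -80 to the end wall at +80 mm. Side rails (y = +-30 to +-46 mm) and end wall (12 mm thick) rise 16.5 mm above the floor: the slab's top lies from 6.5 mm below them to 2.5 mm above; 2 mm play at each side, 2 to 5 mm at the wall.
- rack_mouth (a point): middle of the front edge of the channel floor at the rack's open end: rack frame (-80, 0, +40) mm. The slab slides out here toward the rack's -x. The floor board is 10 mm thick on 30 mm legs; in front of the open end is free space down to the table.
- cake_box: closed folding-board cake box with a flat lid, fixed on the table, 138 (own x) x 150 (own y) mm and 73 mm high, with a loose flap beyond its low-y end. Origin: on the table; the box proper reaches from y = -37 to y = +113 mm, x = -69 to +69 mm. Lengthwise along the box means along its y axis, either way round. The flap points away from the robot. The lid is firm and level.
- lid_center (a point): middle of the top face of the cake box's lid (box frame (0, 38, 73) mm), axes parallel to the box's.
- timer: bystander: round white kitchen timer, diameter 62 mm, 42 mm high. Origin: centre of its underside.
- nozzle: bystander: plain steel piping nozzle, a cone 27 mm wide and 40 mm high. Origin: centre of its underside.
- cutter_small: bystander: steel ring cutter, diameter 52 mm, 34 mm high. Origin: centre of its underside.
- tape_roll: bystander: roll of brown tape lying flat, diameter 92 mm, 48 mm high. Origin: centre of its underside.

How it is judged:
By the outcome, as a careful person would: the job done as asked, in the order asked, and still so for the second after the job is handed in, with the robot touching nothing.
It also fails if it takes over 72 s, if anything falls off the work surface, if the arm or the gripper's body presses on something with over 40 N, if the wrist force passes 120 N, or if a joint passes its speed limit or range.

## Working session

There is one attempt and no reset: what is moved stays moved. The work goes in short steps, Python scripts to look and compute and a tool call to move; the robot and the scene stay as the last step left them, time stands still between calls to the robot, and variables do not carry over. Pictures are saved under pics/ and viewed, and the job is handed in when it is done.

Besides the shell and the picture viewer there is one more tool, called after "Emit:" as name(argument=value, ...) on one line, values as JSON. apply_moves: Moves the arm, as the interface text tells. Its arguments: {"type":"object","properties":{"deltas":{"type":"array","items":{"type":"object","properties":{"linear":{"type":"array","items":{"type":"number"}},"roll":{"type":"number"},"fingers":{"type":"number"}}}}},"required":["deltas"]}

```bash
mkdir -p pics; ls; python3 - <<'E'
from cell import robot, eyes
import cv2, numpy as np
s=robot.get_state(); print(s)
for n in ["side","top"]:
    r=eyes.read_camera(n); print(n,r["K"],r["cam_to_world"])
    np.savez(f"{n}0.npz",**r)
    cv2.imwrite(f"pics/{n}0.png",cv2.resize(r["color"][:,:,::-1],(800,600),interpolation=cv2.INTER_CUBIC))
E
```

```text
pics
{'clock': 0.0, 'q': array([ 1.24740023,  0.43525941,  0.02495525,  1.57412056, -0.01155751,
        1.13403643, -0.07510754]), 'qvel': array([-0.0022532 ,  0.00091255, -0.0004348 ,  0.00011275,  0.00010333,
        0.00148807,  0.00033193]), 'joint_efforts': array([ 1.75822868e-05, -6.70481372e+01,  1.02512140e+00, -3.16232836e+01,
        1.56638544e-02,  1.21540207e-02, -2.15327464e-05]), 'tool_pos': array([ 136.70839995, -609.34260203,  244.49407806]), 'tool_rot': array([ 1.04602422,  1.30702227, -1.04451769]), 'force': array([ 0.55327181, -0.40528114, -0.83013266]), 'ft_torque': array([0.05207882, 0.00022767, 0.01902697]), 'grip_width': 85.4896596806618}
side [[379.30963767   0.         256.81604262]
 [  0.         379.30963767 191.54407709]
 [  0.           0.           1.        ]] [[ 9.33082171e-01 -2.34645350e-01  2.72578838e-01  3.04861232e+02]
 [-3.59495875e-01 -5.85342830e-01  7.26729997e-01 -8.86016742e+02]
 [-1.09717461e-02 -7.76089770e-01 -6.30526993e-01  6.21374288e+02]
 [ 0.00000000e+00  0.00000000e+00  0.00000000e+00  1.00000000e+00]]
top [[399.34604247   0.         255.03887344]
 [  0.         399.34604247 193.41852496]
 [  0.           0.           1.        ]] [[-1.56237471e-02 -9.96032332e-01  8.76098819e-02  4.46028826e+02]
 [-9.99800240e-01  1.44701132e-02 -1.37875489e-02 -2.53697230e+02]
 [ 1.24651196e-02 -8.78077941e-02 -9.96059442e-01  1.08083444e+03]
 [ 0.00000000e+00  0.00000000e+00  0.00000000e+00  1.00000000e+00]]
```

View pics/top0.png

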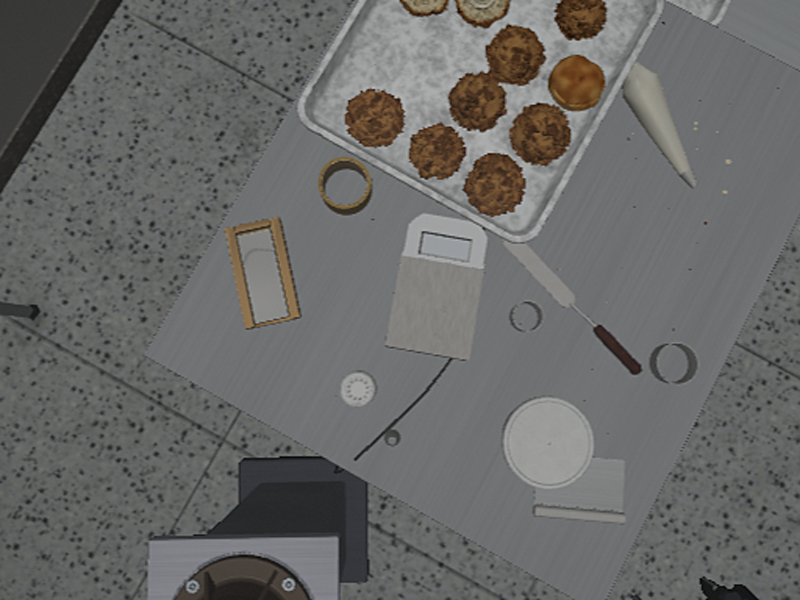

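View pics/side0.png

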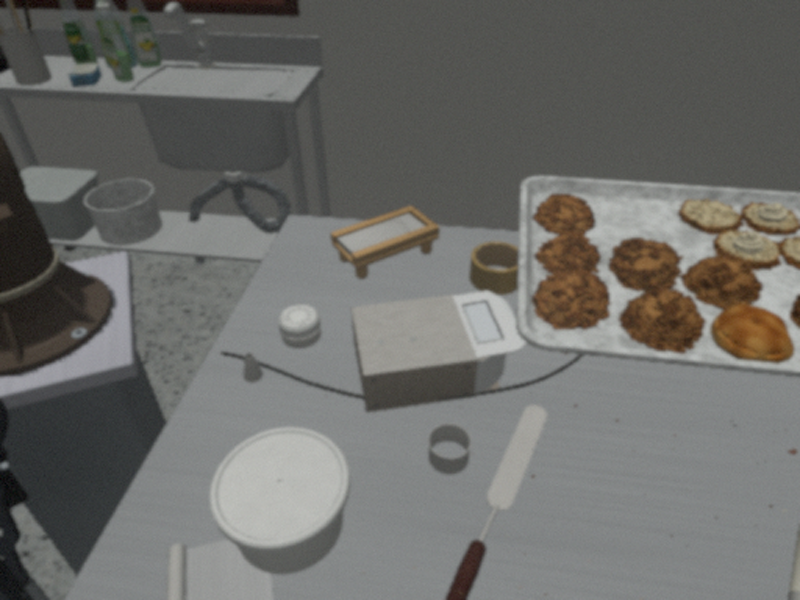

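```bash
cat > h.py <<'E'
import numpy as np, cv2
def crop(n,src,c0,c1,r0,r1,k,out):
    r=np.load(src); im=r["color"][r0:r1,c0:c1,::-1]
    im=cv2.resize(im,None,fx=k,fy=k,interpolation=cv2.INTER_CUBIC)
    im=cv2.convertScaleAbs(im,alpha=1.3)
    for c in range((c0+9)//10*10,c1,10):
        cv2.line(im,(int((c-c0+.5)*k),0),(int((c-c0+.5)*k),6),(0,0,255),1)
        cv2.putText(im,str(c),(int((c-c0+.5)*k)-10,18),0,.4,(0,0,255),1)
    for q in range((r0+9)//10*10,r1,10):
        cv2.line(im,(0,int((q-r0+.5)*k)),(6,int((q-r0+.5)*k)),(0,0,255),1)
        cv2.putText(im,str(q),(8,int((q-r0+.5)*k)+4),0,.4,(0,0,255),1)
    cv2.imwrite(out,im)
def cam(n):
    r=np.load(n); return r["K"],r["cam_to_world"]
def atz(n,uv,z):
    K,T=cam(n); d=T[:3,:3]@np.linalg.inv(K)@np.array([uv[0],uv[1],1.]); o=T[:3,3]
    return o+d*(z-o[2])/d[2]
def proj(n,p):
    K,T=cam(n); c=T[:3,:3].T@(np.array(p)-T[:3,3]); x=K@c; return x[:2]/x[2]
def tri(a,ua,b,ub):
    L=[]
    for n,u in((a,ua),(b,ub)):
        K,T=cam(n); d=T[:3,:3]@np.linalg.inv(K)@np.array([u[0],u[1],1.]); L.append((T[:3,3],d/np.linalg.norm(d)))
    A=sum(np.eye(3)-np.outer(d,d) for o,d in L); B=sum((np.eye(3)-np.outer(d,d))@o for o,d in L)
    p=np.linalg.solve(A,B); return p, [np.linalg.norm(np.cross(p-o,d)) for o,d in L]
E
python3 - <<'E'
from h import *
crop("t","top0.npz",135,205,130,220,8,"pics/t_rack.png") if 0 else crop("t","top0.npz",135,205,132,216,7,"pics/t_rack.png")
crop("s","side0.npz",205,290,125,180,9,"pics/s_rack.png")
crop("t","top0.npz",235,325,130,236,5.5,"pics/t_box.png")
crop("s","side0.npz",215,345,180,265,6,"pics/s_box.png")
E
```

```text
(no output)
```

View pics/t_rack.png

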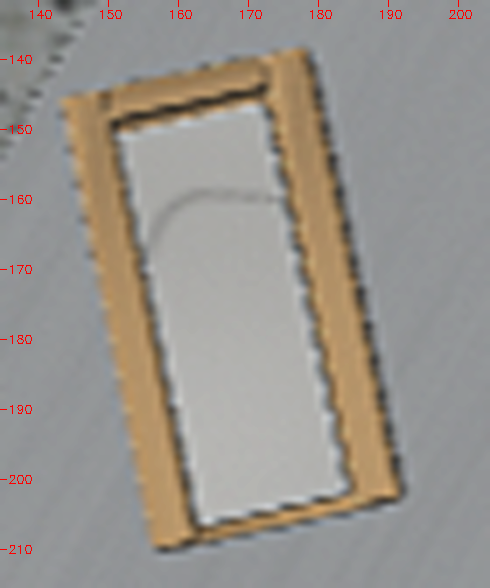

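View pics/s_rack.png

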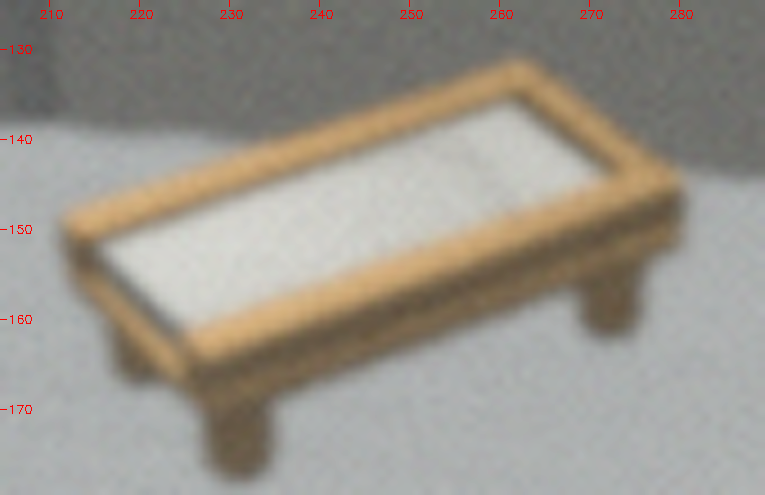

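View pics/t_box.png

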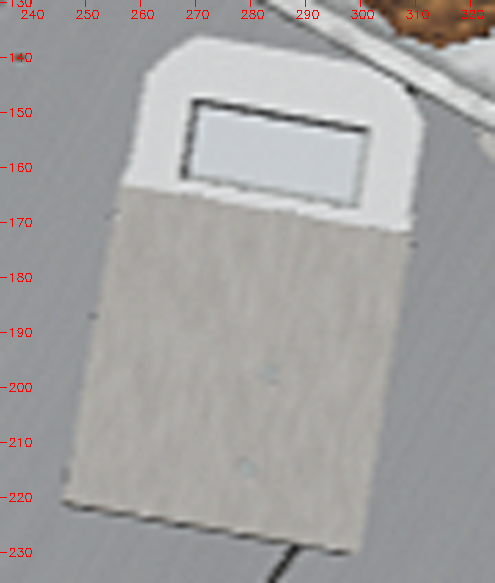

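View pics/s_box.png

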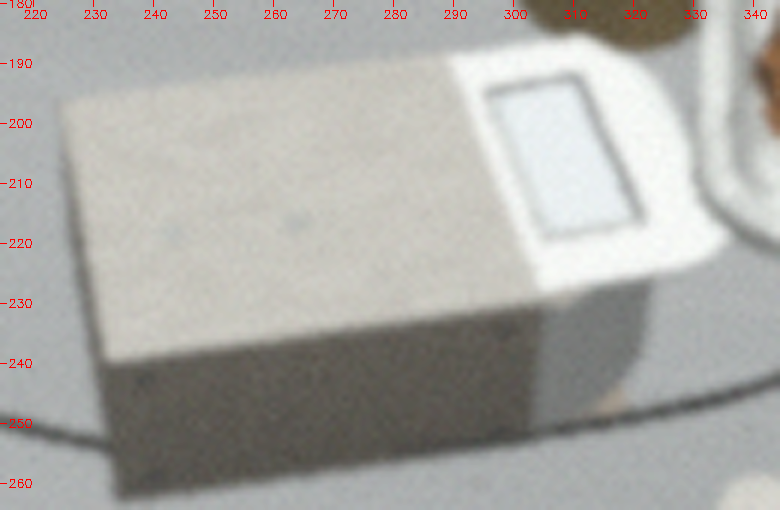

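```bash
python3 - <<'E'
from h import *
np.set_printoptions(precision=1,suppress=True)
R={"FL":((156.6,210.1),(211.7,149)),"FR":((192.1,202.2),(227.8,165)),"RR":((178.4,138.4),(280.3,144.5)),"RL":((143.4,145.8),(262.3,131.2))}
B={"NL":((246.3,221),(224.8,196.2)),"NR":((299.4,229.9),(232.5,239.8)),"FL":((256.7,163.3),(289.8,188.7)),"FR":((309.2,171.5),(304.5,227.8))}
for D,z in((R,56.5),(B,73)):
    P={}
    for k,(a,b) in D.items():
        p,e=tri("top0.npz",a,"side0.npz",b); print(k,p,np.array(e),"top@z",atz("top0.npz",a,z),"side@z",atz("side0.npz",b,z))
        P[k]=(atz("top0.npz",a,z)+atz("side0.npz",b,z))/2
        P[k]=atz("top0.npz",a,z)
    ks=list(P); print({(i,j):round(float(np.linalg.norm(P[i]-P[j])),1) for i in ks for j in ks if i<j}, sum(P.values())/4)
    K=ks
E
```

```text
FL [498.7 -15.9  56.8] [1.9 1.9] top@z [497.  -15.4  56.5] side@z [500.6 -15.9  56.5]
FR [ 517.  -106.5   57.5] [1.2 1.2] top@z [ 515.9 -106.1   56.5] side@z [ 518.5 -105.3   56.5]
RR [681.6 -71.6  60.7] [0. 0.] top@z [682.6 -70.8  56.5] side@z [684.4 -65.5  56.5]
RL [664.1  19.4  57.7] [0.1 0.1] top@z [664.3  19.7  56.5] side@z [665.   21.2  56.5]
{('FL', 'FR'): 92.6, ('FL', 'RR'): 193.8, ('FL', 'RL'): 171.0, ('FR', 'RR'): 170.5, ('FR', 'RL'): 194.6, ('RL', 'RR'): 92.4} [589.9 -43.2  56.5]
NL [ 466.6 -244.9   75.2] [1.4 1.4] top@z [ 465.3 -244.6   73. ] side@z [ 468.7 -242.6   73. ]
NR [ 441.7 -378.    73.5] [0.8 0.8] top@z [ 440.9 -377.9   73. ] side@z [ 442.5 -377.7   73. ]
FL [ 613.5 -273.8   74.3] [2.1 2.1] top@z [ 611.7 -273.1   73. ] side@z [ 616.4 -272.6   73. ]
FR [ 587.5 -405.6   79. ] [0.4 0.4] top@z [ 588.8 -406.7   73. ] side@z [ 590.2 -400.2   73. ]
{('NL', 'NR'): 135.5, ('FL', 'NL'): 149.2, ('FL', 'NR'): 200.4, ('FL', 'FR'): 135.5, ('FR', 'NL'): 203.8, ('FR', 'NR'): 150.7} [ 526.7 -325.5   73. ]
```

```bash
python3 - <<'E'
from h import *
from scipy.spatial.transform import Rotation as R
from cell import robot
s=robot.get_state(); M=R.from_rotvec(s["tool_rot"]).as_matrix(); print(M.round(3), np.degrees(np.arctan2(M[1,2],M[0,2])))
a=np.radians(11.8); u=np.array([np.cos(a),np.sin(a)]); v=np.array([-u[1],u[0]]); O=np.array([590.5,-43.3])-6*u
for x in(40,-80,-100): print(x,(O+x*u).round(1))
# check slab front edge: tops pixel & z 40 front floor edge
for px in((162.5,206.8),(184.7,200.8)):
    for z in(50,55,59):
        p=atz("top0.npz",px,z)[:2]-O; print("slabfront",z,p@u,p@v)
for px in((151.5,149.6),(172.9,144.3)):
    for z in(50,55,59):
        p=atz("top0.npz",px,z)[:2]-O; print("slabrear",z,p@u,p@v)
E
```

```text
[[-0.     0.976  0.219]
 [ 0.001  0.219 -0.976]
 [-1.    -0.    -0.001]] -77.35324018996053
40 [623.8 -36.3]
-80 [506.3 -60.9]
-100 [486.7 -65. ]
slabfront 50 -74.22789794027689 31.357615066335953
slabfront 55 -74.73338951737207 30.349864407061514
slabfront 59 -75.13778277904827 29.54366387964196
slabfront 50 -71.55601330274483 -27.505206779516154
slabfront 55 -72.07446469435835 -28.22744688851003
slabfront 59 -72.48922580764919 -28.80523897570507
slabrear 50 78.38534209313046 29.411713373202986
slabrear 55 77.13960924360438 28.41340119216956
slabrear 59 76.14302296398354 27.614751447342858
slabrear 50 80.0355697852034 -27.77295131578643
slabrear 55 78.78183260626069 -28.49389274613244
slabrear 59 77.77884286310646 -29.070645890409196
```

Emit:
apply_moves(deltas=[{"linear": [8,9.4,0],"roll": -0.085,"fingers": 0},{"linear": [16,18.9,0],"roll": -0.085,"fingers": 0},{"linear": [24,28.3,0],"roll": -0.085,"fingers": 0},{"linear": [32,37.7,0],"roll": -0.085,"fingers": 0},{"linear": [40,47.1,0],"roll": -0.085,"fingers": 0},{"linear": [48.7,57.4,0],"roll": -0.085,"fingers": 0},{"linear": [48.7,57.4,0],"roll": -0.085,"fingers": 0},{"linear": [48.7,57.4,-6],"roll": -0.085,"fingers": 0},{"linear": [48.7,57.4,-12],"roll": -0.085,"fingers": 0},{"linear": [48.7,57.4,-14],"roll": -0.085,"fingers": 0},{"linear": [48.7,57.4,-14],"roll": -0.085,"fingers": 0},{"linear": [48.7,57.4,-14],"roll": -0.085,"fingers": 0}])

```text
clock: 1.6
tool_pos: [604.9, -57.9, 120.2]
tool_rot: [1.056, 1.3, -1.057]
force: [0.7, -0.6, 1.0]
grip_width: 0.1
```

Emit:
apply_moves(deltas=[{"linear": [0,0,0],"roll": 0,"fingers": 0},{"linear": [0,0,0],"roll": 0,"fingers": 0}])

```text
clock: 1.85
tool_pos: [603.6, -59.5, 120.9]
tool_rot: [1.055, 1.301, -1.057]
force: [-1.2, 0.0, 0.5]
grip_width: -0.2
```

```bash
python3 - <<'E'
from cell import robot, eyes
from h import *
s=robot.get_state(); print(s["tool_pos"],s["tool_rot"],s["force"],s["clock"])
for n in ["side","top"]:
    r=eyes.read_camera(n); np.savez(f"{n}1.npz",**r)
crop("t","top1.npz",110,220,115,235,5,"pics/t1.png")
crop("s","side1.npz",200,310,90,185,6,"pics/s1.png")
E
```

```text
[603.57830306 -59.47001911 120.94711755] [ 1.054982    1.30056382 -1.05719119] [-1.19750192  0.0087944   0.47140095] 1.85
```

Emit:
apply_moves(deltas=[{"linear": [1.0,1.2,-1],"roll": 0,"fingers": 0},{"linear": [2.0,2.3,-2],"roll": 0,"fingers": 0},{"linear": [2.0,2.3,-3],"roll": 0,"fingers": 0},{"linear": [2.0,2.3,-3.5],"roll": 0,"fingers": 0},{"linear": [2.0,2.3,-3.5],"roll": 0,"fingers": 0}])

```text
clock: 2.58
tool_pos: [623.5, -36.7, 85.8]
tool_rot: [1.056, 1.3, -1.058]
force: [-1.0, -0.5, -0.3]
grip_width: 0.2
```

```bash
python3 - <<'E'
from cell import robot, eyes
from h import *
from scipy.spatial.transform import Rotation as R
s=robot.get_state(); M=R.from_rotvec(s["tool_rot"]).as_matrix(); print(s["tool_pos"],s["force"],s["clock"],np.degrees(np.arctan2(M[1,2],M[0,2])),M[:,0])
for n in ["side","top"]:
    r=eyes.read_camera(n); np.savez(f"{n}1.npz",**r)
crop("t","top1.npz",110,220,115,235,5,"pics/t1.png")
crop("s","side1.npz",200,310,90,185,6,"pics/s1.png")
E
```

```text
[623.45730213 -36.69083799  85.82898722] [-0.95985188 -0.49241138 -0.29484508] 2.575 -78.23012147687338 [-1.37673541e-03 -3.67796817e-04 -9.99998985e-01]
```

View pics/s1.png

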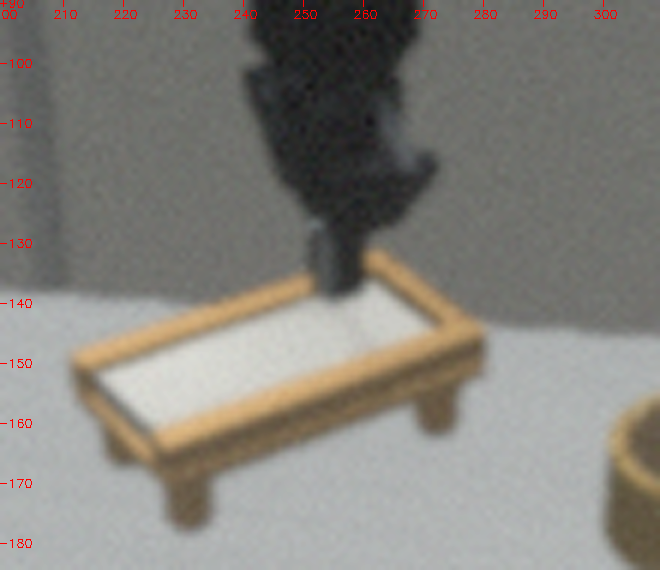

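View pics/t1.png

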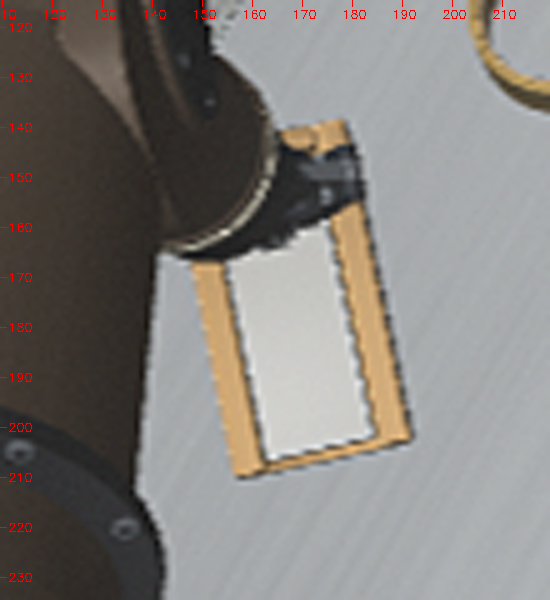

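Emit:
apply_moves(deltas=[{"linear": [0,0,-0.4],"roll": 0,"fingers": 0},{"linear": [0,0,-0.8],"roll": 0,"fingers": 0},{"linear": [0,0,-1.1],"roll": 0,"fingers": 0},{"linear": [0,0,-1.2],"roll": 0,"fingers": 0},{"linear": [0,0,-1.3],"roll": 0,"fingers": 0}])

```text
clock: 3.3
tool_pos: [624.1, -36.1, 73.5]
tool_rot: [1.056, 1.3, -1.056]
force: [0.1, 1.2, 0.1]
grip_width: -0.0
```

Emit:
apply_moves(deltas=[{"linear": [0,0,-0.05],"roll": 0,"fingers": 0},{"linear": [0,0,-0.1],"roll": 0,"fingers": 0}])

```text
clock: 3.55
tool_pos: [624.1, -36.2, 72.6]
tool_rot: [1.056, 1.299, -1.056]
force: [0.0, -0.2, -0.2]
grip_width: 0.2
```

Emit:
apply_moves(deltas=[{"linear": [0,0,-0.05],"roll": 0,"fingers": 0},{"linear": [0,0,-0.1],"roll": 0,"fingers": 0}])

```text
clock: 3.8
tool_pos: [624.1, -36.2, 71.5]
tool_rot: [1.056, 1.3, -1.056]
force: [0.8, 0.2, -0.1]
grip_width: -0.5
```

Emit:
apply_moves(deltas=[{"linear": [0,0,-0.05],"roll": 0,"fingers": 0},{"linear": [0,0,-0.1],"roll": 0,"fingers": 0}])

```text
clock: 4.05
tool_pos: [624.1, -36.2, 70.5]
tool_rot: [1.056, 1.299, -1.056]
force: [0.1, -0.8, 0.4]
grip_width: -0.0
```

Emit:
apply_moves(deltas=[{"linear": [0,0,-0.05],"roll": 0,"fingers": 0},{"linear": [0,0,-0.1],"roll": 0,"fingers": 0}])

```text
clock: 4.3
tool_pos: [624.1, -36.2, 69.5]
tool_rot: [1.056, 1.3, -1.056]
force: [0.1, 1.0, 1.3]
grip_width: -0.1
```

Emit:
apply_moves(deltas=[{"linear": [0,0,-0.05],"roll": 0,"fingers": 0}])

```text
clock: 4.42
tool_pos: [624.1, -36.2, 69.0]
tool_rot: [1.056, 1.299, -1.056]
force: [0.3, 0.2, -0.5]
grip_width: -0.3
```

Emit:
apply_moves(deltas=[{"linear": [0,0,-0.05],"roll": 0,"fingers": 0}])

```text
clock: 4.55
tool_pos: [624.1, -36.2, 68.5]
tool_rot: [1.056, 1.3, -1.056]
force: [-0.5, 0.2, 0.5]
grip_width: 0.0
```

Emit:
apply_moves(deltas=[{"linear": [0,0,-0.05],"roll": 0,"fingers": 0}])

```text
clock: 4.68
tool_pos: [624.0, -36.2, 68.0]
tool_rot: [1.056, 1.3, -1.056]
force: [0.2, 0.4, 0.2]
grip_width: 0.2
```

Emit:
apply_moves(deltas=[{"linear": [0,0,-0.05],"roll": 0,"fingers": 0}])

```text
clock: 4.8
tool_pos: [624.1, -36.2, 67.5]
tool_rot: [1.056, 1.3, -1.056]
force: [1.2, -0.3, -0.2]
grip_width: 0.3
```

Emit:
apply_moves(deltas=[{"linear": [0,0,-0.05],"roll": 0,"fingers": 0}])

```text
clock: 4.92
tool_pos: [624.1, -36.2, 67.2]
tool_rot: [1.056, 1.299, -1.056]
force: [-2.2, -0.4, 5.4]
grip_width: 0.1
```

Emit:
apply_moves(deltas=[{"linear": [0,0,-0.05],"roll": 0,"fingers": 0}])

```text
clock: 5.05
tool_pos: [624.3, -36.2, 67.1]
tool_rot: [1.056, 1.299, -1.056]
force: [-2.3, 1.2, 7.8]
grip_width: 0.3
```

Emit:
apply_moves(deltas=[{"linear": [0,0,-0.05],"roll": 0,"fingers": 0}])

```text
clock: 5.18
tool_pos: [624.6, -36.2, 67.1]
tool_rot: [1.057, 1.298, -1.055]
force: [-2.4, 0.4, 13.1]
grip_width: -0.0
```

Emit:
apply_moves(deltas=[{"linear": [0,0,0.06],"roll": 0,"fingers": 0},{"linear": [-0.29,-0.06,0.06],"roll": 0,"fingers": 0},{"linear": [-0.69,-0.14,0.06],"roll": 0,"fingers": 0},{"linear": [-1.08,-0.22,0.06],"roll": 0,"fingers": 0}])

```text
clock: 5.68
tool_pos: [613.9, -38.3, 67.2]
tool_rot: [1.057, 1.298, -1.055]
force: [1.5, -0.2, 6.3]
grip_width: 0.1
```

```bash
python3 - <<'E'
from cell import robot, eyes
from h import *
for n in ["side","top"]:
    r=eyes.read_camera(n); np.savez(f"{n}2.npz",**r)
s=robot.get_state(); print(s["tool_pos"],s["force"],s["clock"])
crop("t","top2.npz",130,210,130,220,6,"pics/t2.png")
crop("s","side2.npz",200,290,125,185,8,"pics/s2.png")
E
```

```text
[613.41721381 -38.41809713  67.19140548] [-0.10398537 -0.6963012   7.3805962 ] 5.775
```

View pics/t2.png

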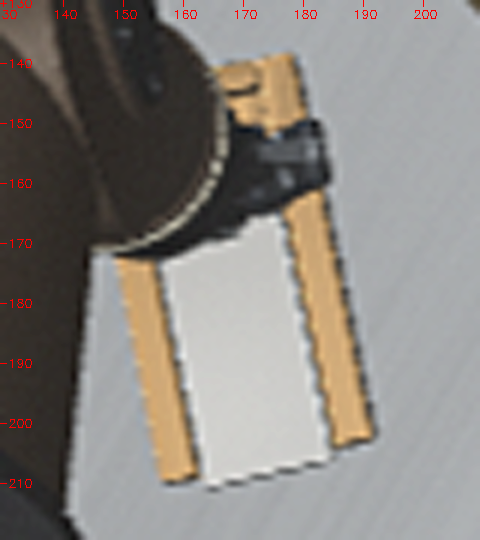

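Emit:
apply_moves(deltas=[{"linear": [-0.39,-0.08,0.01],"roll": 0,"fingers": 0},{"linear": [-0.88,-0.18,0.01],"roll": 0,"fingers": 0},{"linear": [-1.37,-0.29,0.01],"roll": 0,"fingers": 0},{"linear": [-1.86,-0.39,0.01],"roll": 0,"fingers": 0},{"linear": [-2.35,-0.49,0.01],"roll": 0,"fingers": 0},{"linear": [-2.94,-0.61,0.01],"roll": 0,"fingers": 0}])

```text
clock: 6.52
tool_pos: [584.3, -44.4, 67.1]
tool_rot: [1.057, 1.298, -1.055]
force: [1.1, 1.0, 6.4]
grip_width: -0.0
```

```bash
python3 - <<'E'
from cell import robot, eyes
from h import *
for n in ["side","top"]:
    r=eyes.read_camera(n); np.savez(f"{n}3.npz",**r)
s=robot.get_state(); print(s["tool_pos"],s["force"],s["clock"])
crop("t","top3.npz",130,210,135,225,6,"pics/t3.png")
crop("s","side3.npz",190,280,125,185,8,"pics/s3.png")
a=np.radians(11.8); u=np.array([np.cos(a),np.sin(a)]); v=np.array([-u[1],u[0]]); O=np.array([590.5,-43.3])-6*u
for px in((163.7,211.2),(183.7,206.2)):
    p=atz("top0.npz",px,53.2)[:2]-O; print("slabfront",p@u,p@v)
E
```

```text
[583.58677959 -44.60910627  67.16175255] [-1.67721881 -0.12858425  7.66923069] 6.625
slabfront -86.29921272345432 29.97647475509144
slabfront -84.944912034023 -22.616820214642622
```

View pics/t3.png

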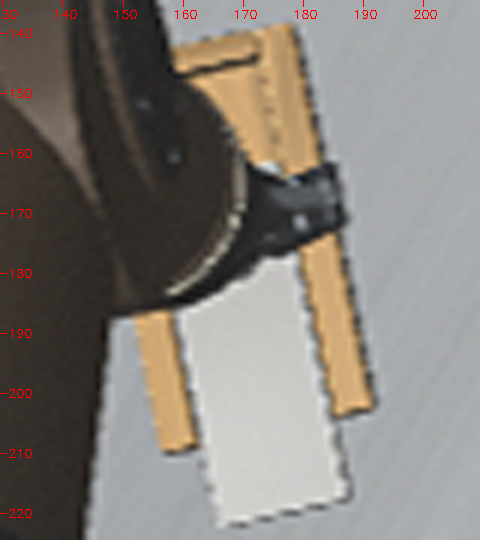

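View pics/s3.png

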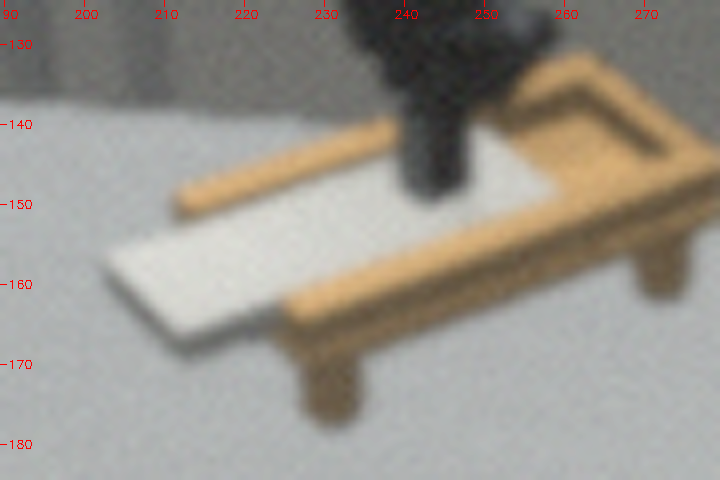

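```bash
python3 - <<'E'
from h import *
a=np.radians(11.8); u=np.array([np.cos(a),np.sin(a)]); v=np.array([-u[1],u[0]]); O=np.array([590.5,-43.3])-6*u
for px in((166.2,222.3),(187.8,217.3)):
    p=atz("top0.npz",px,53.2)[:2]-O; print("slabfront",p@u,p@v)
for px in ((202.2,157.2),(212,167)):
    p=atz("side0.npz",px,53.2)[:2]-O; print("slabfront side",p@u,p@v)
E
```

```text
slabfront -115.54351459705308 29.438727161899724
slabfront -115.14113169257614 -27.02668251900101
slabfront side -114.25196964172564 28.094938299346317
slabfront side -113.4660620870246 -26.880198291730682
```

Emit:
apply_moves(deltas=[{"linear": [-0.39,-0.08,0.01],"roll": 0,"fingers": 0},{"linear": [-0.88,-0.18,0.01],"roll": 0,"fingers": 0},{"linear": [-1.27,-0.27,0.01],"roll": 0,"fingers": 0},{"linear": [-1.52,-0.32,0.01],"roll": 0,"fingers": 0},{"linear": [-1.52,-0.32,0.06],"roll": 0,"fingers": 0},{"linear": [-1.52,-0.32,0.3],"roll": 0,"fingers": 0},{"linear": [-1.52,-0.32,1.5],"roll": 0,"fingers": 0},{"linear": [-1.52,-0.32,4],"roll": 0,"fingers": 0},{"linear": [-4,-0.9,6],"roll": 0,"fingers": 20}])

```text
clock: 7.75
tool_pos: [545.2, -52.9, 128.2]
tool_rot: [1.057, 1.299, -1.054]
force: [0.2, -1.2, -0.0]
grip_width: 16.3
```

```bash
python3 - <<'E'
from cell import robot, eyes
from h import *
for n in ["side","top"]:
    r=eyes.read_camera(n); np.savez(f"{n}4.npz",**r)
s=robot.get_state(); print(s["tool_pos"],s["force"],s["clock"],s["grip_width"])
crop("t","top4.npz",130,210,135,230,6,"pics/t4.png")
crop("s","side4.npz",190,280,125,185,8,"pics/s4.png")
E
```

```text
[542.92041489 -54.23340282 129.01069103] [0.2264265  0.15692146 0.09473981] 7.85 17.4573468610221
```

View pics/t4.png

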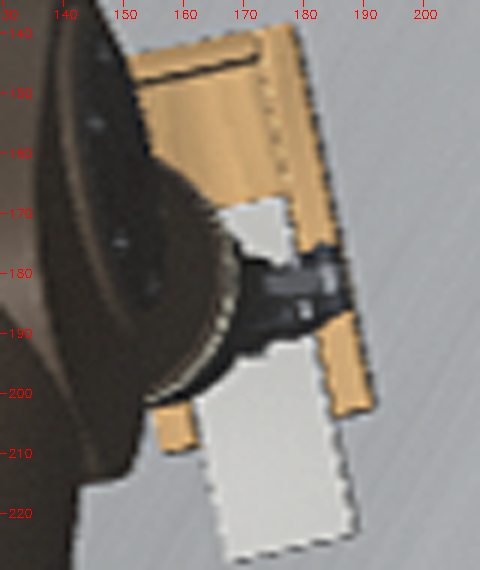

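View pics/s4.png

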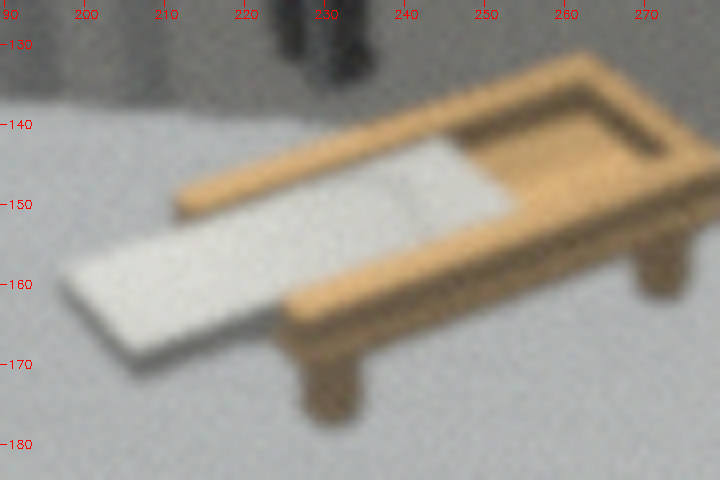

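```bash
python3 - <<'E'
from h import *
a=np.radians(11.8); u=np.array([np.cos(a),np.sin(a)]); v=np.array([-u[1],u[0]]); O=np.array([590.5,-43.3])-6*u
for px in((168.2,228.2),(188.7,223.3),(176.8,167.5)):
    p=atz("top0.npz",px,53.2)[:2]-O; print("slab top",p@u,p@v)
for px in ((197,159.2),(206.5,169.7),(244.5,141.3),(253.5,149.8)):
    p=atz("side0.npz",px,53.2)[:2]-O; print("slab side",p@u,p@v)
for x in (-80,-100,-102): print(O+x*u)
E
```

```text
slab top -131.40802256025916 27.484181658438207
slab top -130.66664389089775 -26.119457269760428
slab top 17.268488886514817 -25.738269157921035
slab side -130.06341688399942 27.246122774038813
slab side -130.776728680682 -29.652972191426088
slab side 22.123761328536798 33.772405728934686
slab side 19.576368719736685 -17.834720279493304
[506.31740457 -60.88666046]
[486.74005679 -64.9765815 ]
[484.78232201 -65.3855736 ]
```

Emit:
apply_moves(deltas=[{"linear": [-3,-0.6,0],"roll": 0,"fingers": 100},{"linear": [-5.5,-1.05,0],"roll": 0,"fingers": 100},{"linear": [-5.5,-1.05,0],"roll": 0,"fingers": 100},{"linear": [-5.5,-1.05,0],"roll": 0,"fingers": 100},{"linear": [-5.5,-1.05,0],"roll": 0,"fingers": 100}])

```text
clock: 8.48
tool_pos: [489.8, -63.7, 126.7]
tool_rot: [1.056, 1.299, -1.055]
force: [-0.3, 0.1, -0.4]
grip_width: 85.9
```

```bash
python3 - <<'E'
from cell import robot, eyes
from h import *
from scipy.spatial.transform import Rotation as R
r=eyes.read_camera("side"); np.savez("side5.npz",**r)
s=robot.get_state(); M=R.from_rotvec(s["tool_rot"]).as_matrix(); print(s["tool_pos"],s["force"],s["clock"],s["grip_width"],np.degrees(np.arctan2(M[1,2],M[0,2])))
crop("s","side5.npz",180,280,105,180,8,"pics/s5.png")
for z in(128,120,115): print(z, proj("side0.npz",[s["tool_pos"][0],s["tool_pos"][1],z]))
a=np.radians(11.8);v=np.array([-np.sin(a),np.cos(a)])
for sg in(-1,1):
  for z in (130,128,120,115): print(sg,z, proj("side0.npz",np.r_[s["tool_pos"][:2]+sg*44*v,z]))
E
```

```text
[489.66553006 -63.7020405  126.68034039] [ 0.04097602 -0.5464181  -0.15162642] 8.525 85.22559941863284 -78.183047148107
128 [210.23865255 135.46327404]
120 [210.51687957 138.19939887]
115 [210.68929784 139.89498513]
-1 130 [218.47042702 142.44381619]
-1 128 [218.53135855 143.14330659]
-1 120 [218.77344151 145.922405  ]
-1 115 [218.92342176 147.64416966]
1 130 [202.35230721 127.5541231 ]
1 128 [202.43025483 128.23176859]
1 120 [202.74006546 130.92513828]
1 115 [202.93210372 132.59464216]
```

View pics/s5.png

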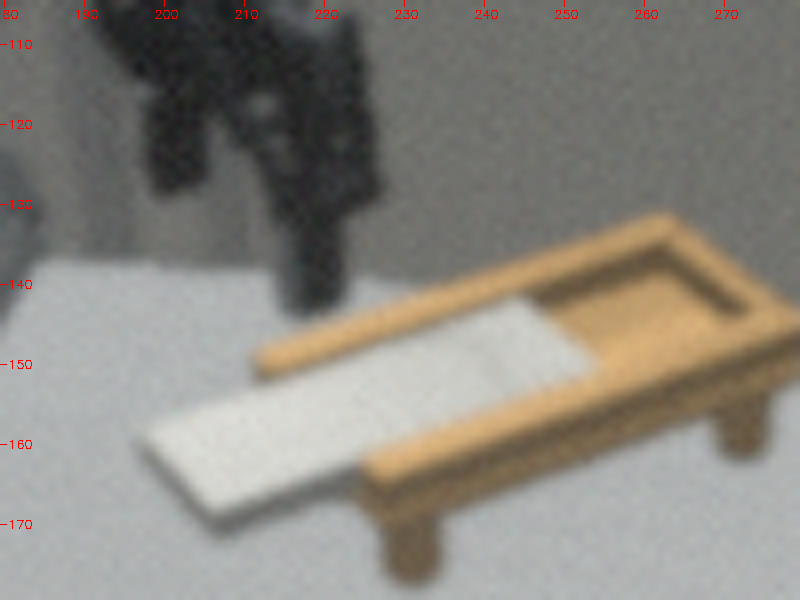

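Emit:
apply_moves(deltas=[{"linear": [-0.2,-0.1,-1.5],"roll": 0,"fingers": 100},{"linear": [-0.2,-0.1,-3],"roll": 0,"fingers": 100},{"linear": [-0.2,-0.1,-4.5],"roll": 0,"fingers": 100},{"linear": [-0.2,-0.1,-5.5],"roll": 0,"fingers": 100},{"linear": [-0.2,-0.1,-6.3],"roll": 0,"fingers": 100},{"linear": [-0.2,-0.1,-7.0],"roll": 0,"fingers": 100},{"linear": [-0.2,-0.1,-7.5],"roll": 0,"fingers": 100},{"linear": [-0.2,-0.1,-7.5],"roll": 0,"fingers": 100}])

```text
clock: 9.52
tool_pos: [486.8, -65.0, 51.5]
tool_rot: [1.056, 1.3, -1.056]
force: [-0.7, 0.6, 0.4]
grip_width: 85.3
```

```bash
python3 - <<'E'
from cell import robot, eyes
from h import *
for n in ["side","top"]:
    r=eyes.read_camera(n); np.savez(f"{n}6.npz",**r)
s=robot.get_state(); print(s["tool_pos"],s["force"],s["clock"],s["grip_width"])
crop("s","side6.npz",180,270,115,185,8,"pics/s6.png")
E
```

```text
[487.02291683 -64.97677321  51.89569832] [ 0.24236462  0.30805891 -0.03627506] 9.625 85.31638372337481
```

View pics/s6.png

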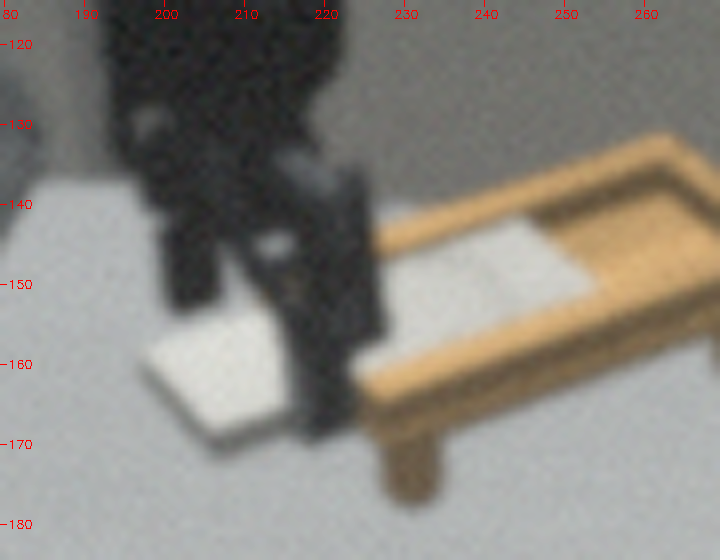

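Emit:
apply_moves(deltas=[{"linear": [0,0,0],"roll": 0,"fingers": 72},{"linear": [0,0,0],"roll": 0,"fingers": 70},{"linear": [0,0,0],"roll": 0,"fingers": 67},{"linear": [0,0,0],"roll": 0,"fingers": 60},{"linear": [0,0,0],"roll": 0,"fingers": 50},{"linear": [0,0,0],"roll": 0,"fingers": 50}])

```text
clock: 10.38
tool_pos: [487.1, -65.0, 52.1]
tool_rot: [1.056, 1.299, -1.056]
force: [-1.3, 0.5, 4.9]
grip_width: 54.7
```

```bash
python3 - <<'E'
from cell import robot, eyes
from h import *
for n in ["side","top"]:
    r=eyes.read_camera(n); np.savez(f"{n}7.npz",**r)
s=robot.get_state(); print(s["tool_pos"],s["force"],s["clock"],s["grip_width"],s["ft_torque"])
crop("s","side7.npz",180,270,115,185,8,"pics/s7.png")
E
```

```text
[487.03509003 -64.9652291   52.07211633] [-1.68569121 -0.09776505  4.59824213] 10.475 54.09638438606472 [ 0.07897322  0.15052431 -0.02171748]
```

View pics/s7.png

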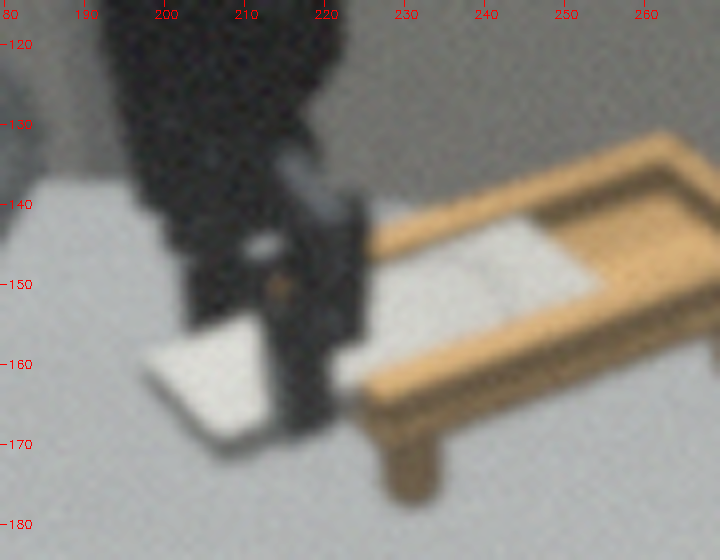

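Emit:
apply_moves(deltas=[{"linear": [0,0,0.2],"roll": 0,"fingers": 30},{"linear": [0,0,0.5],"roll": 0,"fingers": 30},{"linear": [0,0,1.0],"roll": 0,"fingers": 30},{"linear": [0,0,2.0],"roll": 0,"fingers": 30},{"linear": [0,0,3.5],"roll": 0,"fingers": 30},{"linear": [0,0,5.0],"roll": 0,"fingers": 30},{"linear": [0,0,5.0],"roll": 0,"fingers": 30}])

```text
clock: 11.35
tool_pos: [487.9, -65.1, 103.3]
tool_rot: [1.057, 1.297, -1.055]
force: [0.3, 0.0, -1.2]
grip_width: 54.3
```

```bash
python3 - <<'E'
from cell import robot, eyes
from h import *
for n in ["side","top"]:
    r=eyes.read_camera(n); np.savez(f"{n}8.npz",**r)
s=robot.get_state(); print(s["tool_pos"],s["force"],s["clock"],s["grip_width"],s["ft_torque"])
crop("s","side8.npz",180,275,95,180,7,"pics/s8.png")
crop("t","top8.npz",120,220,130,240,5,"pics/t8.png")
E
```

```text
[486.93078548 -65.04443025 101.93021892] [-0.22448674 -0.66300107 -1.47806365] 11.45 54.355472914235015 [0.00879396 0.05695002 0.02186569]
```

View pics/s8.png

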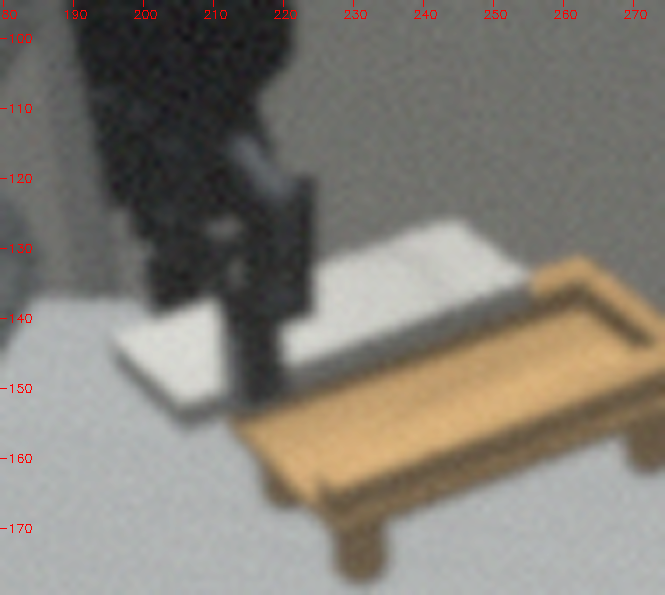

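View pics/t8.png

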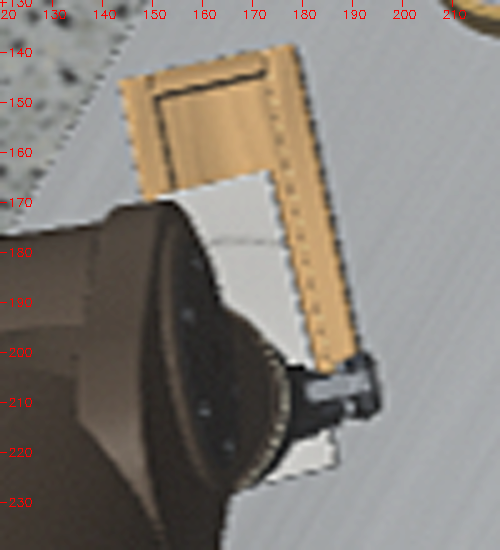

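```bash
python3 - <<'E'
from h import *
a=np.radians(11.8); u=np.array([np.cos(a),np.sin(a)]); v=np.array([-u[1],u[0]]); O=np.array([590.5,-43.3])-6*u
px=dict(fn=(206.6,152.4),rn=(255.2,133.4),rf=(244.5,125.6),ff=(196,143.1))
for k,q in px.items():
    p=atz("side0.npz",q,103)[:2]-O; print(k,p@u,p@v)
for x,y in((-131,-28),(19,-28),(19,28),(-131,28)):
    print([proj("side0.npz",np.r_[O+x*u+y*v,z]).round(1) for z in(98,103,108)])
b=np.radians(-10.7); d=np.array([np.cos(b),np.sin(b)])
L=np.array([527.2,-325.6])
print("grip target", L-43*d)
E
```

```text
fn -124.60636202086494 -28.420729383361948
rn 25.71824134231666 -18.17419682657729
rf 23.934379434675968 33.7323623549416
ff -127.46257948128269 25.96419620379706
[array([204.4, 154.8]), array([204.2, 153.1]), array([204. , 151.4])]
[array([255.1, 137.3]), array([255.1, 135.7]), array([255. , 134.1])]
[array([244.1, 128.6]), array([244.1, 127. ]), array([244. , 125.3])]
[array([194.6, 144.8]), array([194.4, 143.2]), array([194.2, 141.5])]
grip target [ 484.94764975 -317.61633554]
```

Emit:
apply_moves(deltas=[{"linear": [0,-0.5,1.0],"roll": -0.05,"fingers": 30},{"linear": [0,-2,2.2],"roll": -0.2,"fingers": 30},{"linear": [0,-4.5,2.5],"roll": -0.45,"fingers": 30},{"linear": [0,-7.2,2.5],"roll": -0.7,"fingers": 30},{"linear": [-0.1,-10,2.5],"roll": -0.95,"fingers": 30},{"linear": [-0.1,-13,2.5],"roll": -1.2,"fingers": 30},{"linear": [-0.2,-16,2.5],"roll": -1.45,"fingers": 30},{"linear": [-0.2,-19,2.5],"roll": -1.7,"fingers": 30},{"linear": [-0.2,-21.8,2.5],"roll": -1.95,"fingers": 30},{"linear": [-0.2,-23.8,2.5],"roll": -2.15,"fingers": 30},{"linear": [-0.2,-25.0,2.5],"roll": -2.26,"fingers": 30},{"linear": [-0.2,-25.2,2.5],"roll": -2.26,"fingers": 30}])

```text
clock: 12.95
tool_pos: [484.9, -317.3, 126.6]
tool_rot: [1.347, 1.114, -1.347]
force: [-0.4, 0.1, -1.2]
grip_width: 54.8
```

```bash
python3 - <<'E'
from cell import robot, eyes
from h import *
from scipy.spatial.transform import Rotation as R
for n in ["side","top"]:
    r=eyes.read_camera(n); np.savez(f"{n}9.npz",**r)
s=robot.get_state(); M=R.from_rotvec(s["tool_rot"]).as_matrix(); print(s["tool_pos"],s["force"],s["clock"],s["grip_width"],s["ft_torque"],np.degrees(np.arctan2(M[1,2],M[0,2])))
crop("s","side9.npz",210,340,150,265,5.2,"pics/s9.png")
crop("t","top9.npz",220,330,125,240,5,"pics/t9.png")
E
```

```text
[ 485.05514067 -316.18881031  126.5995704 ] [ 0.6934583   0.41526957 -1.60990651] 13.05 54.609812726535054 [-0.00894007  0.07632501  0.05316645] -100.73341407272714
```

View pics/s9.png

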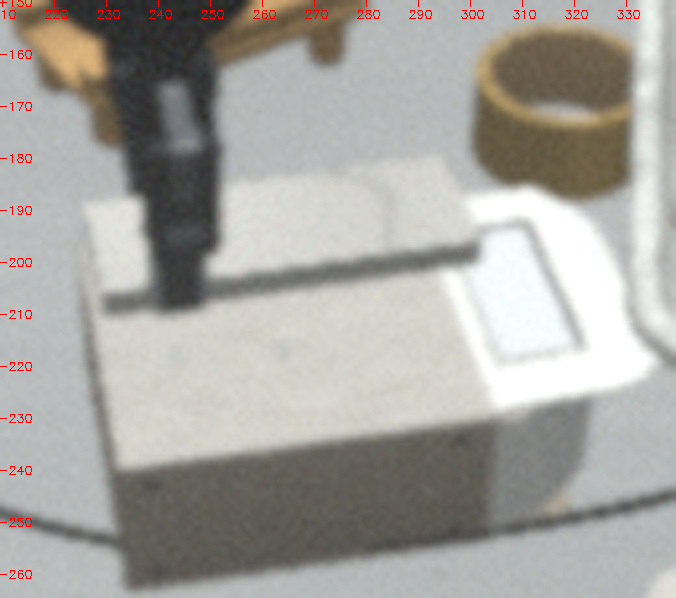

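View pics/t9.png

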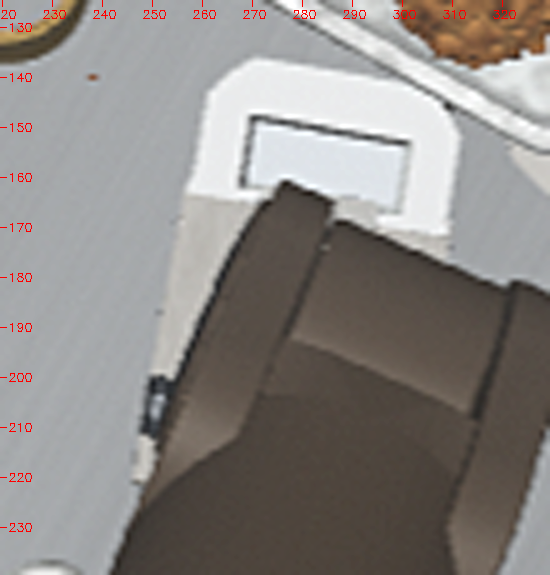

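```bash
python3 - <<'E'
from h import *
b=np.radians(-10.8); d=np.array([np.cos(b),np.sin(b)]); e=np.array([-d[1],d[0]])
L=np.array([527.2,-325.6])
px=dict(fn=(229.7,206.6),rn=(301.8,196.2),rf=(294.1,179.7),ff=(225.8,188.5))
P=[]
for k,q in px.items():
    p=atz("side0.npz",q,127.7)[:2]; P.append(p); print(k,p,(p-L)@d,(p-L)@e)
print(np.mean(P,0), np.degrees(np.arctan2(*(P[1]-P[0])[::-1])),np.degrees(np.arctan2(*(P[2]-P[3])[::-1])))
t=np.array([485.05,-316.2]); print((t-L)@d,(t-L)@e)
E
```

```text
fn [ 451.76519643 -341.03719563] -71.20600380019359 -29.29883311424573
rn [ 597.63598378 -364.97334317] 76.5661976655697 -25.477545777611684
rf [ 606.9174016  -309.19309709] 75.23104021599295 31.053843063298544
ff [ 461.78820601 -283.51742243] -72.13865999064744 29.080231478779197
[ 529.52669695 -324.68026458] -9.318700734850347 -10.032726575431399
-43.16479197532008 1.3353777470614083
```

Emit:
apply_moves(deltas=[{"linear": [0,-0.1,-0.8],"roll": 0,"fingers": 30},{"linear": [0,-0.1,-1.7],"roll": 0,"fingers": 30},{"linear": [0,-0.1,-2.5],"roll": 0,"fingers": 30},{"linear": [0,-0.1,-3.1],"roll": 0,"fingers": 30},{"linear": [0,-0.1,-3.5],"roll": 0,"fingers": 30},{"linear": [0,-0.1,-3.7],"roll": 0,"fingers": 30},{"linear": [0,-0.1,-3.75],"roll": 0,"fingers": 30},{"linear": [0,-0.1,-3.75],"roll": 0,"fingers": 30}])

```text
clock: 14.05
tool_pos: [485.0, -318.0, 89.4]
tool_rot: [1.347, 1.114, -1.347]
force: [0.3, 0.3, -2.0]
grip_width: 54.1
```

```bash
python3 - <<'E'
from cell import robot, eyes
from h import *
r=eyes.read_camera("side"); np.savez("side10.npz",**r)
s=robot.get_state(); print(s["tool_pos"],s["force"],s["clock"],s["grip_width"],s["ft_torque"])
crop("s","side10.npz",215,315,180,245,8,"pics/s10.png")
E
```

```text
[ 484.99164346 -318.06438566   89.40460014] [-0.32608607  0.14410145 -1.81473928] 14.1 54.57930684400246 [ 0.04263889  0.00509794 -0.04266384]
```

View pics/s10.png

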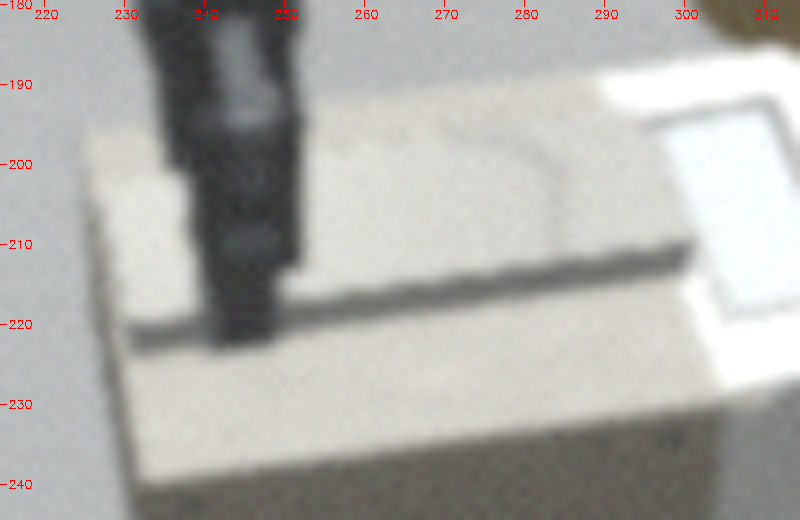

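Emit:
apply_moves(deltas=[{"linear": [0,0,-0.05],"roll": 0,"fingers": 30},{"linear": [0,0,-0.1],"roll": 0,"fingers": 30},{"linear": [0,0,-0.15],"roll": 0,"fingers": 30},{"linear": [0,0,-0.2],"roll": 0,"fingers": 30}])

```text
clock: 14.6
tool_pos: [484.8, -318.0, 87.2]
tool_rot: [1.347, 1.114, -1.347]
force: [-0.1, 0.7, -0.8]
grip_width: 54.7
```

Emit:
apply_moves(deltas=[{"linear": [0,0,-0.05],"roll": 0,"fingers": 30},{"linear": [0,0,-0.1],"roll": 0,"fingers": 30}])

```text
clock: 14.85
tool_pos: [484.8, -318.0, 86.2]
tool_rot: [1.347, 1.114, -1.347]
force: [-0.3, 0.0, -2.1]
grip_width: 54.0
```

Emit:
apply_moves(deltas=[{"linear": [0,0,-0.05],"roll": 0,"fingers": 30}])

```text
clock: 14.98
tool_pos: [484.9, -318.0, 85.7]
tool_rot: [1.347, 1.114, -1.347]
force: [-0.9, 0.3, -1.4]
grip_width: 54.5
```

Emit:
apply_moves(deltas=[{"linear": [0,0,-0.05],"roll": 0,"fingers": 30}])

```text
clock: 15.1
tool_pos: [484.9, -318.0, 85.3]
tool_rot: [1.347, 1.114, -1.347]
force: [-0.9, 1.0, 5.3]
grip_width: 54.6
```

Emit:
apply_moves(deltas=[{"linear": [0,0,0.0],"roll": 0,"fingers": 66},{"linear": [0,0,0.0],"roll": 0,"fingers": 70},{"linear": [0,0,0.0],"roll": 0,"fingers": 76},{"linear": [0,0,0.0],"roll": 0,"fingers": 82},{"linear": [0,0,0.0],"roll": 0,"fingers": 90},{"linear": [0,0,0.0],"roll": 0,"fingers": 90}])

```text
clock: 15.85
tool_pos: [484.9, -318.0, 85.2]
tool_rot: [1.347, 1.114, -1.347]
force: [0.1, -0.6, -0.7]
grip_width: 76.9
```

```bash
python3 - <<'E'
from cell import robot, eyes
from h import *
r=eyes.read_camera("side"); np.savez("side11.npz",**r)
s=robot.get_state(); print(s["tool_pos"],s["force"],s["clock"],s["grip_width"],s["ft_torque"])
crop("s","side11.npz",215,315,180,245,8,"pics/s11.png")
E
```

```text
[ 484.85803547 -317.98697633   85.19680742] [ 0.5078489  -0.71631567 -0.34482215] 15.9 76.71187901572316 [ 0.04088553 -0.00419006  0.04634177]
```

View pics/s11.png

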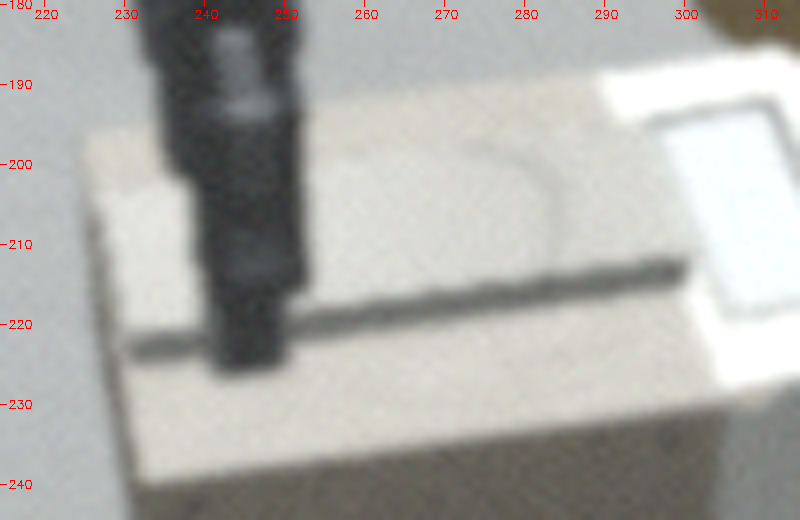

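Emit:
apply_moves(deltas=[{"linear": [0,0,0],"roll": 0,"fingers": 100},{"linear": [0,0,0.5],"roll": 0,"fingers": 100},{"linear": [0,0,2],"roll": 0,"fingers": 100},{"linear": [0,0,5],"roll": 0,"fingers": 100},{"linear": [0,0,9],"roll": 0,"fingers": 100},{"linear": [0,0,14],"roll": 0,"fingers": 100},{"linear": [-5,-5,16],"roll": 0,"fingers": 100},{"linear": [-10,-10,16],"roll": 0,"fingers": 100},{"linear": [-10,-15,16],"roll": 0,"fingers": 100},{"linear": [-10,-21,16],"roll": 0,"fingers": 100},{"linear": [-10,-27,16],"roll": 0,"fingers": 100},{"linear": [-10,-27,16],"roll": 0,"fingers": 100}])

```text
clock: 17.4
tool_pos: [382.0, -592.6, 244.9]
tool_rot: [1.349, 1.111, -1.353]
force: [0.5, 0.2, -0.1]
grip_width: 85.7
```

```bash
python3 - <<'E'
from cell import robot, eyes
from h import *
for n in ["side","top"]:
    r=eyes.read_camera(n); np.savez(f"{n}12.npz",**r)
s=robot.get_state(); print(s["tool_pos"],s["force"],s["clock"],s["grip_width"])
crop("s","side12.npz",215,315,180,245,8,"pics/s12.png")
crop("t","top12.npz",235,325,130,236,5.5,"pics/t12.png")
r=np.load("top12.npz"); cv2.imwrite("pics/top12.png",cv2.resize(r["color"][:,:,::-1],(800,600)))
E
```

```text
[ 384.69596956 -588.0868375   245.50769641] [ 0.11963396  0.55593462 -0.11834214] 17.5 85.3838528569484
```

View pics/t12.png

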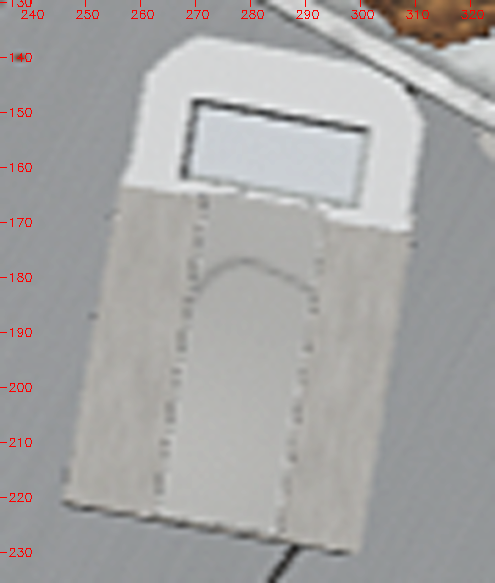

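View pics/s12.png

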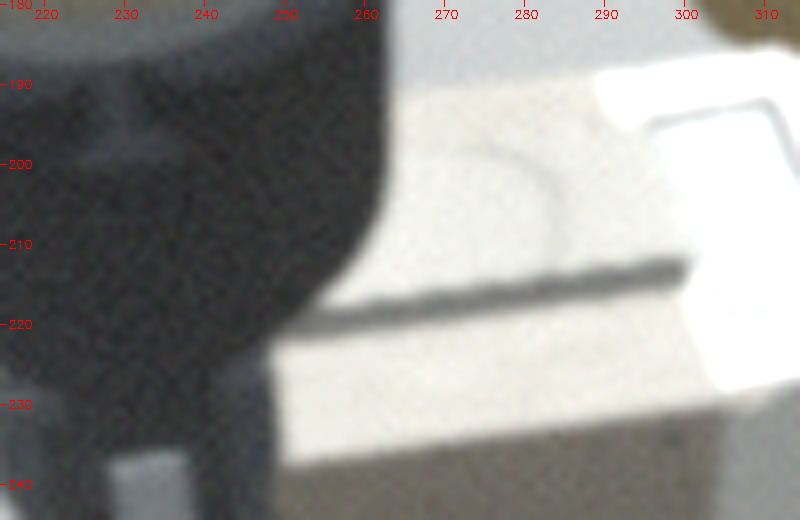

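View pics/top12.png

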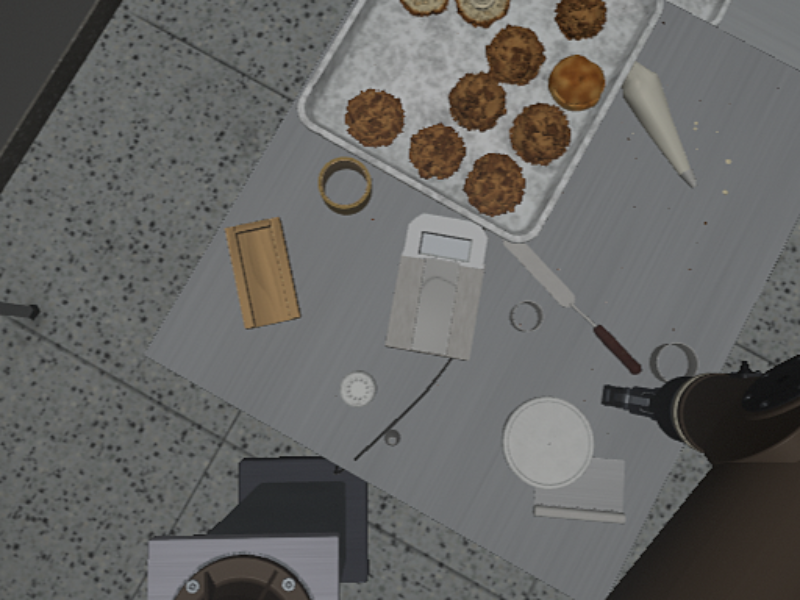

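```bash
python3 - <<'E'
from h import *
b=np.radians(-10.8); d=np.array([np.cos(b),np.sin(b)]); e=np.array([-d[1],d[0]])
for L in ([526.7,-325.5],):
  L=np.array(L);P=[]
  for q in ((264.1,223.5),(285,226.8),(271.8,164.0),(293.6,167.3)):
    p=atz("top0.npz",q,86)[:2]; P.append(p); print((p-L)@d,(p-L)@e)
  c=np.mean(P,0)-L; print("centre",c@d,c@e, np.degrees(np.arctan2(*((P[2]-P[0]+P[3]-P[1])[::-1]))))
E
```

```text
-74.19635208184938 23.194387047444973
-73.31029630303807 -29.37639249301513
76.41863585136565 29.496832491479704
77.70017270927211 -26.01752279363636
centre 1.6530400439376172 -0.6756739369316817 -8.965395606642602
```

```bash
python3 - <<'E'
from cell import robot
s=robot.get_state(); print(s["clock"],s["qvel"].round(3),s["force"])
print(robot.finish_job())
E
```

```text
17.5 [-0.025 -0.025 -0.02   0.029 -0.004 -0.005 -0.002] [ 0.11963396  0.55593462 -0.11834214]
the job is handed in; nothing more can be done
None
```

The slab is now lying flat on the cake box's lid, near the middle and lengthwise. The job was handed in at 17.5 s with the arm clear.

**What I did:**
- **Edging out:** I felt for the slab's top, which makes it about 13 mm thick. I pressed it at mostly 6–8 N (13 N for a moment at first contact, above the suggested 5 N) and drew it out in three strokes. It overhung by about 51 mm.
- **Pinch and lift:** I let go, pinched the overhanging part by its sides and lifted it. It looked level in the side picture.
- **Laying down:** I turned it onto the box's axis, lowered it in small steps until it touched the lid at about 5 N, then opened the fingers and withdrew.

**Last checks:**
- **Position:** From the top view the slab's centre is about 1.7 mm (lengthwise) and 0.7 mm (crosswise) from the middle of the lid.
- **Flatness:** The side view, partly hidden by the arm, shows it lying flat.
- **Angle:** The slab is turned about 2° from the box's long axis (−9.0° against −10.8°). The tool itself was within 0.1° of that axis, so the slab may have sat slightly skewed in the grip. I left this uncorrected rather than touch the slab again.
- **Other things:** By eye, in the top view, the other things on the table had not moved.

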